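# Seat a drying peg in its holder and lock it

### The arm

A 6-joint arm with a two-finger parallel gripper is mounted at the origin on the work surface. World frame = base frame: x ahead of the robot, y to its left, z up, the work surface at z = 0. Lengths are in m, angles in rad, forces in N, time in s.
With the tool pointing down it reaches from about 0.3 to 0.775 m from the base axis. Payload 14.6 kg.
Tool frame: the origin (TCP) lies at the very end of the fingers, on their centre line; the grasp point (between the pads) lies 19 mm behind it; z points along the fingers, y is the line along which they close (so a half turn about z gives the same grasp; the last joint's range is limited). The gripper opens to 94 mm and grips with 3 to 60 N. Pads are 16 mm wide; open, the fingers measure 119 mm over their backs; the gripper's body (75 mm by 177 mm) begins 78 mm behind the grasp point.
Start: joints at [1.15, 0.3, 1.521, -0, 1.321, -0.067], TCP at [0.191, 0.516, 0.168] pointing down, gripper open.
Joint ranges: [-3.03, 3.03], [-0.79, 2.21], [0.23, 2.52], [-1.04, 4.18], [0, 3.07], [-2.55, 2.55]. Speed limits (rad/s): [2.22, 2.22, 2.57, 3.14, 3.14, 3.14].

### API

Orientations are given as [roll, pitch, yaw] about the fixed x, y, z axes, in that order (R = Rz(yaw) Ry(pitch) Rx(roll)).
In Python, from station import ctrl gives the robot as it stands.
- The arm moves only by the shell command python3 -m pendant 'ROWS' [OPENING] [FORCE]. ROWS is JSON, a list of rows, each a list of 2 entries, a list of its own where there are three numbers: the shift along the world's x, y, z in cm, then the turn about the world's z in rad. A call has 1 to 20 rows; each row shifts and turns the commanded pose from where the row before left it; what a row does not reach is not made up. A row lasts 1/12 s, in which the tool goes at most 41.7 mm and 7.16 degrees, less where a joint would pass 70% of its speed; a pose out of reach is approached as far as the arm can. A call is refused whole if a number of a shift passes 4.17 or a number of a turn 0.125, either way. A call with a gripper value outside its range is refused whole. OPENING is the opening, from 0 (shut) to 1 (fully open), set as the call begins (- or left out, the last holds). The fingers move at their own pace and stop on an object; FORCE is the grip in N (left out, the last holds). Time passes only in rows, so rows that do not move let the fingers close. It gives the time, the measured TCP pose, the force, the opening and the grip force at its end, in the units of the state.
- ctrl.get_obs(): the state, without advancing time (a new reading comes with each control period).
- ctrl.camera(name): name is "side" or "top"; returns a dict with "color" (420x560x3 uint8, red, green, blue), "intrinsics" (3x3 intrinsics, pixels), "k1" (the pictures are not rectified: a ray, as slopes to the right and down, at radius r is drawn at 1 + k1 r^2 times it, then the intrinsics apply), "camera_from_world" (4x4, takes a point from world to camera coordinates). Camera axes: x right, y down, z forward; pixel columns grow to the right and rows downward; lengths in m; the calibration is good to about 2 mm. A picture is of the moment at which its call begins. There is no depth.
- ctrl.hand_in(): hands the job in; it is judged then, once.
The state is a dict: "time_s": time; "qpos": joint angles; "joint_vel": joint speeds; "tau": joint torques, N m; "ee_pos": TCP position; "eef_rot": TCP orientation; "force": force on the tool from outside, world axes, zero at the start; "moment": the same for the moment, N m; "grip_width": finger opening in m; "grip_force": force on a finger pad.
Only numpy, scipy, OpenCV 4.12 (cv2) and the standard library are available. Lean on these libraries where they do the work, as an engineer would, in place of code of your own. Each camera call takes 0.05 s, during which the arm holds its last target. There are 200 camera calls.

### The job

Take the steel peg out of the tray, set its keyed foot into the recess of the peg holder and shuffle it about under light pressure (never more than about 25 N between peg and holder) until it drops fully home in the keyed hole, upright. Let go of it, then push the sliding latch all the way across over its foot to lock it in. Leave the pots, trowel, scoop, jar and rake where they are.

Things in the scene. Friction and masses are not known exactly. Their poses are not given: they have to be found in the camera images.
- peg_center (a point): Steel peg, about 0.27 kg, standing loose in the tray: foot 26 mm (own x) by 48 mm (own y) by 20 mm high, with a square shank 14 by 14 mm, 62 mm tall on its middle (82 mm in all). This point is its centre, on the shank's axis 41 mm above the foot's underside; z up the shank, y along the foot's long side. A half turn makes no difference. Fully home, it is 49 mm above the holder's underside.
- recess (a point): Middle of the open recess in the fixed holder, level with the holder's top face: 44 mm (x) by 64 mm (y), 8 mm deep. Its floor is a clamped aluminium plate with one keyed hole 29 mm (x) by 51 mm (y), 14 mm deep, sharp-edged, parallel to the recess. The hole lies off the recess's middle by an unknown amount, up to 5 mm either way in x and 4 mm in y. The plate does not move.
- holder: The fixed steel peg holder, a block 100 mm (x) by 180 mm (y) by 30 mm high, reaching 55 mm to -y and 125 mm to +y of its origin, which is on the underside straight below the recess's middle. z up. A peg resting on the recess's floor has its centre 63 mm above the underside; fully home 49 mm, its foot's top then 2 mm below the holder's top face.
- latch_tab (a point): Upright tab of the latch, 24 mm (holder x) by 8 mm (holder y), its top 28 mm above the holder's top face; this point is its middle, 17.5 mm above that face. A flat bar, 24 by 6 mm, runs 60 mm from it towards the recess on the holder's top, under a strap 12 mm high 53 mm from the recess. Pushed along holder -y it slides over the peg's foot; a foot not fully home blocks it.
- latch (a joint): Latch travel in m: 0 = fully back, clear of the recess (tab's middle 100.5 mm from the recess's middle along holder +y); 0.030 = fully across, at its stop, over the foot and beside the shank. It takes about 2.5 N to slide and stays where it is left.
- tray: Fixed open tray of dark steel, 200 mm (x) by 170 mm (y), walls 4 mm thick and 25 mm high, floor 4 mm thick; origin at the middle of its underside. It holds the peg in its -y half and the rake in its +y half.
- rake_center (a point): Small hand rake lying in the tray along its x, wooden handle 20 mm thick, 46 mm wide steel head, 160 mm long, lies 21 mm high; this point is on its axis. Leave alone.
- pot0: White ceramic flowerpot, 110 mm across, 90 mm high, loose; origin at the middle of its underside. Leave alone.
- pot1: White ceramic flowerpot, 96 mm across, 75 mm high, loose; origin at the middle of its underside. Leave alone.
- pot2: White ceramic flowerpot, 120 mm across, 100 mm high, loose; origin at the middle of its underside. Leave alone.
- trowel: Red plastic hand trowel lying along its x, 250 mm long, 76 mm wide, 26 mm high; origin under its middle. Leave alone.
- scoop: Clear plastic scoop, 90 by 70 by 40 mm high with an 85 mm handle to its -x; origin under the middle of its cup. Leave alone.
- feed: White plastic jar with black cap, 60 mm across, 70 mm high, loose; origin at the middle of its underside. Leave alone.
Mind the look-alikes: they are no part of the job. What is shaped like the holder but red or turquoise is not meant.

How it is judged:
On the way, in this order (a step that is already met when the one before it is completed fails the run):
1. the peg is lifted out of the tray (z of peg_center in the frame of tray above 0.075 m), for 0.1 s.
2. the peg's foot is fully home in the keyed hole, the latch still back (x of peg_center in the frame of holder between -0.012 and 0.012 m and y of peg_center in the frame of holder between -0.012 and 0.012 m and z of peg_center in the frame of holder between 0.04 and 0.052 m and angle between peg_center's own z axis and vertical below 0.1 rad and value of joint latch below 0.012 m), for 0.2 s.
3. the latch is pushed across over the foot, the peg let go (x of peg_center in the frame of holder between -0.012 and 0.012 m and y of peg_center in the frame of holder between -0.012 and 0.012 m and z of peg_center in the frame of holder between 0.04 and 0.052 m and angle between peg_center's own z axis and vertical below 0.1 rad and contact force between the fingers and peg below 0.1 N and value of joint latch above 0.026 m), for 0.2 s.
At the end, for the whole second after the job is handed in: The peg stands in the keyed hole, its foot home to within 3 mm of the bottom, within 12 mm of the recess's middle in x and y, upright within 0.1 rad and at rest, not touched by the fingers; the latch is at 26 mm or more of its 30 mm travel (all of step 3 and linear speed of peg below 0.02 m/s).
It fails at once if more than 25 N between the peg and the holder (contact force between peg and holder above 25 N).
It fails at once if a pot, the trowel, the scoop, the jar or the rake is moved more than 30 mm (distance of any of rake_center, pot0, pot1, pot2, trowel, scoop, feed from where it was at the start of the episode above 0.03 m).
It also fails if it takes over 72 s, if anything falls off the work surface, if the arm or the gripper's body presses on something with over 40 N, if the wrist force passes 120 N, or if a joint passes its speed limit or range.

## Working session

There is one attempt and no reset: what is moved stays moved. The work goes in short steps, Python scripts to look and compute and a shell command to move; the robot and the scene stay as the last step left them, time stands still between calls to the robot, and variables do not carry over. Pictures are saved under pics/ and viewed, at most 10 in all, crops included, and the job is handed in when it is done.

```bash
mkdir -p pics; ls; cat > h.py <<'E'
import numpy as np, cv2
from station import ctrl
def cap(n):
    c=ctrl.camera(n); c['K']=np.array(c['intrinsics']); c['T']=np.array(c['camera_from_world']); return c
def ray(c,u,v):
    K=c['K'];d=np.array([(u-K[0,2])/K[0,0],(v-K[1,2])/K[1,1]]);s=d.copy()
    for _ in range(20): s=d/(1+c['k1']*(s@s))
    R=c['T'][:3,:3];t=c['T'][:3,3]
    return -R.T@t, R.T@np.array([s[0],s[1],1])
def onz(c,u,v,z):
    o,d=ray(c,u,v); return o+d*(z-o[2])/d[2]
def proj(c,p):
    q=c['T'][:3,:3]@np.array(p)+c['T'][:3,3]; s=q[:2]/q[2]; s=s*(1+c['k1']*(s@s))
    return c['K'][0,0]*s[0]+c['K'][0,2], c['K'][1,1]*s[1]+c['K'][1,2]
def save(c,name,box=None,k=1):
    im=c['color'][:,:,::-1]
    if box: im=im[box[1]:box[3],box[0]:box[2]]
    cv2.imwrite('pics/'+name,cv2.resize(im,None,fx=k,fy=k,interpolation=cv2.INTER_CUBIC))
E
python3 - <<'E'
from h import *
import pickle
d={n:cap(n) for n in('top','side')}
pickle.dump(d,open('c0.pkl','wb'))
im=np.vstack([d['top']['color'],d['side']['color']])
for n in d: save(d[n],n+'0.png',k=1.4); print(n,d[n]['T'].round(3).tolist(),d[n]['K'].round(1).tolist(),d[n]['k1'])
print(ctrl.get_obs())
E
```

```text
pics
top [[0.024, -1.0, 0.009, -0.04], [-0.989, -0.025, -0.149, 0.531], [0.149, -0.005, -0.989, 1.554], [0.0, 0.0, 0.0, 1.0]] [[516.7, 0.0, 276.0], [0.0, 516.7, 213.6], [0.0, 0.0, 1.0]] -0.10719151988532188
side [[-0.94, -0.34, 0.003, 0.521], [-0.236, 0.646, -0.726, 0.202], [0.245, -0.683, -0.688, 1.014], [0.0, 0.0, 0.0, 1.0]] [[386.1, 0.0, 275.1], [0.0, 386.1, 207.1], [0.0, 0.0, 1.0]] 0.025053209099925727
{'time_s': 0.1, 'qpos': array([ 1.15039370e+00,  3.00420885e-01,  1.52151140e+00, -4.65715969e-06,
        1.32074015e+00, -6.65867081e-02]), 'joint_vel': array([ 0.00275482, -0.00119833, -0.0014184 , -0.00075147,  0.00054882,
        0.00152245]), 'tau': array([ 1.89027873e-03, -5.32638967e+01, -3.53287768e+01,  7.09854439e-02,
        2.34634423e-02, -8.92676712e-05]), 'ee_pos': array([0.19044463, 0.51567201, 0.16704338]), 'eef_rot': array([-3.14051496e+00, -6.73449616e-05,  2.78777785e+00]), 'force': array([-0.34342276, -0.49588496, -0.95724235]), 'moment': array([ 0.01028705, -0.00351743, -0.01158221]), 'grip_force': 0.0, 'grip_width': 0.09391996830291639}
```

View pics/top0.png

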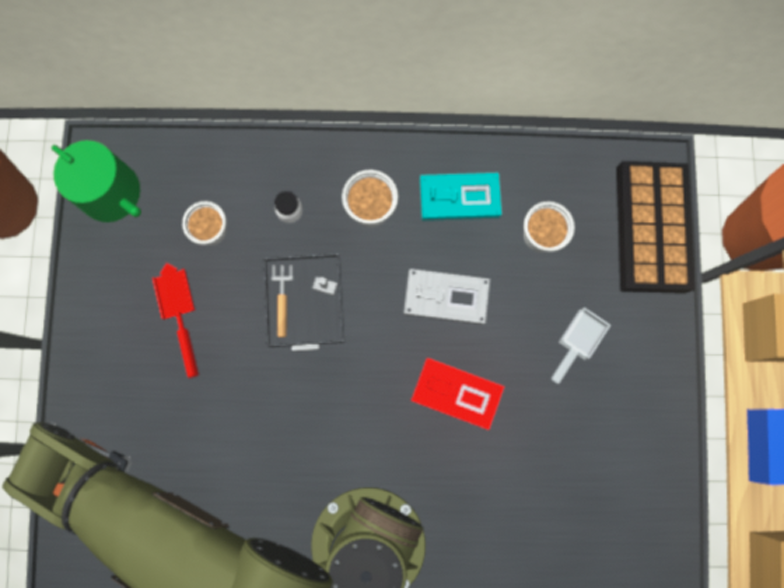

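View pics/side0.png

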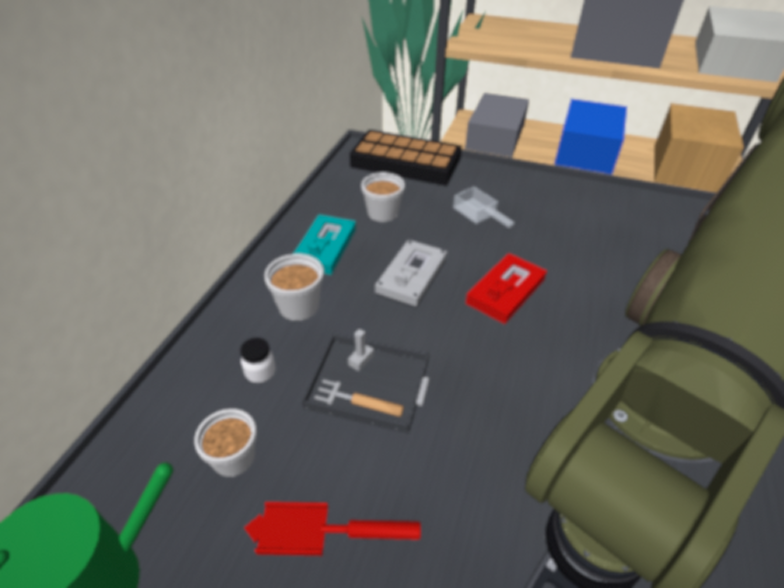

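Top view (1.4x pixels): the peg is at (325,285) in the tray. The candidates for the holder are the grey block at (447,296), turquoise at (460,195) and red at (458,393). I choose the grey steel one, whose recess is at (462,297). Next is a close crop to check it.

```bash
python3 - <<'E'
from h import *
import pickle
d=pickle.load(open('c0.pkl','rb'))
t=d['top'];s=d['side']
a=cv2.resize(t['color'][180:250,180:360,::-1],(790,307),interpolation=cv2.INTER_CUBIC)
b=cv2.resize(s['color'][165:220,262:325,::-1],(330,288),interpolation=cv2.INTER_CUBIC)
e=cv2.resize(s['color'][230:285,235:298,::-1],(330,288),interpolation=cv2.INTER_CUBIC)
r=np.zeros((288,790,3),np.uint8); r[:,:330]=b; r[:,340:670]=e
cv2.imwrite('pics/crop1.png',np.vstack([a,r]))
# holder outline in the top view
g=t['color'].astype(int); m=((g.min(2)>120)&(g.max(2)-g.min(2)<25)).astype(np.uint8)
m2=np.zeros_like(m); m2[188:235,283:355]=m[188:235,283:355]
cs,_=cv2.findContours(m2,cv2.RETR_EXTERNAL,cv2.CHAIN_APPROX_NONE); c=max(cs,key=cv2.contourArea)
P=np.array([onz(t,*q[0],.03)[:2] for q in c],np.float32)
R=cv2.minAreaRect(P); print('holder',R,cv2.boxPoints(R).round(4).tolist())
m3=np.zeros_like(m); m3[190:215,215:245]=m[190:215,215:245]
cs,_=cv2.findContours(m3,cv2.RETR_EXTERNAL,cv2.CHAIN_APPROX_NONE); c=max(cs,key=cv2.contourArea)
print(c[:,0].tolist())
E
```

```text
holder ((0.5447809100151062, -0.16051039099693298), (0.1852514147758484, 0.10445073246955872), 84.2299575805664) [[0.48350000381469727, -0.24740000069141388], [0.5874000191688538, -0.2578999996185303], [0.6061000227928162, -0.07360000163316727], [0.5020999908447266, -0.06310000270605087]]
[[225, 198], [225, 199], [224, 200], [224, 201], [224, 202], [223, 203], [223, 204], [223, 205], [224, 206], [225, 206], [226, 206], [227, 207], [228, 207], [229, 207], [230, 208], [231, 208], [232, 208], [233, 209], [234, 209], [235, 209], [236, 209], [237, 210], [238, 209], [238, 208], [239, 207], [239, 206], [239, 205], [240, 204], [240, 203], [240, 202], [239, 201], [238, 201], [237, 201], [236, 200], [235, 200], [234, 200], [233, 199], [232, 198], [231, 198], [230, 198], [229, 198], [228, 198], [227, 198], [226, 198]]
```

View pics/crop1.png

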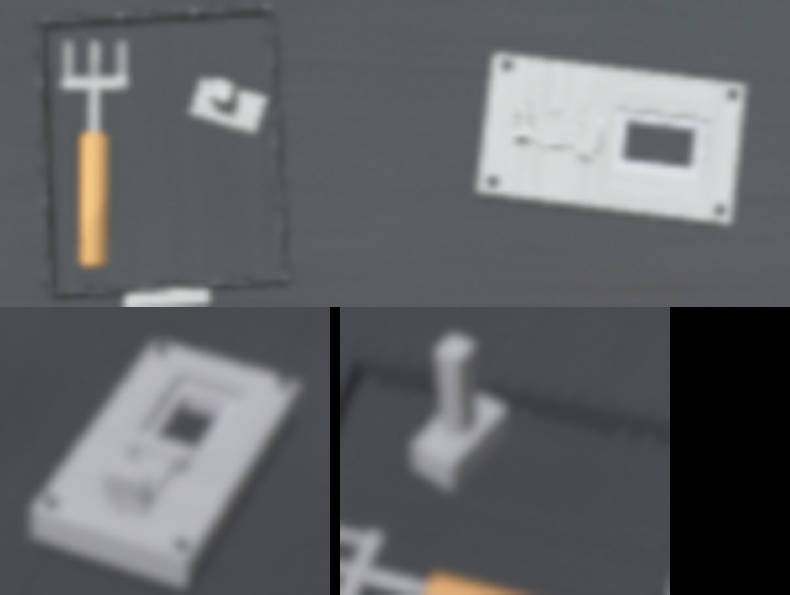

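The crop shows the grey holder, with its dark keyed hole at crop (658,143), and the upright peg with its foot at (230,105). The choice is confirmed, and now I'll measure.

```bash
python3 - <<'E'
from h import *
import pickle
d=pickle.load(open('c0.pkl','rb'))
t=d['top'];s=d['side']
T=lambda u,v:(180+u/4.389-.4,180+v/4.386-.4)
for p in[(200,78),(268,95),(255,132),(190,115)]: print('foot',onz(t,*T(*p),.024).round(4))
print('tip top',onz(t,*T(216,84),.086).round(4),'tip side',onz(s,235+(455-340)/5.24-.4,230+(345-307)/5.24-.4,.086).round(4))
f=[onz(s,235+(u-340)/5.24-.4,230+(v-307)/5.24-.4,.024).round(4)for u,v in[(412,443),(455,465),(507,408),(470,395)]];print('foot side',f)
for c,b,n in((t,(322,206,340,219),'top'),(s,(288,180,306,196),'side')):
    g=cv2.cvtColor(c['color'],cv2.COLOR_RGB2GRAY)[b[1]:b[3],b[0]:b[2]]
    g=cv2.resize(g,None,fx=6,fy=6,interpolation=cv2.INTER_CUBIC)
    m=(g<130).astype(np.uint8)
    cs,_=cv2.findContours(m,cv2.RETR_EXTERNAL,cv2.CHAIN_APPROX_NONE);k=max(cs,key=cv2.contourArea)[:,0]
    P=np.array([onz(c,b[0]+(u+.5)/6-.5,b[1]+(v+.5)/6-.5,.022)[:2] for u,v in k],np.float32)
    print(n,cv2.minAreaRect(P),P.mean(0))
E
```

```text
foot [0.5814 0.133  0.024 ]
foot [0.5703 0.0841 0.024 ]
foot [0.5433 0.0924 0.024 ]
foot [0.5544 0.1391 0.024 ]
tip top [0.5663 0.116  0.086 ] tip side [0.5657 0.1123 0.086 ]
foot side [array([0.5838, 0.132 , 0.024 ]), array([0.5574, 0.1378, 0.024 ]), array([0.5459, 0.093 , 0.024 ]), array([0.5676, 0.0913, 0.024 ])]
top ((0.5422099828720093, -0.1951589286327362), (0.04509439691901207, 0.02487735077738762), 84.52986145019531) [ 0.5423074  -0.19510747]
side ((0.5453710556030273, -0.19003072381019592), (0.03428708389401436, 0.026622110977768898), 82.62560272216797) [ 0.54554677 -0.1892609 ]
```

```bash
python3 -m pendant '[[[2.07,-2.24,0],0.0066],[[2.07,-2.24,0],0.0066],[[2.07,-2.24,0],0.0066],[[2.07,-2.24,0],0.0066],[[2.07,-2.24,0],0.0066],[[2.07,-2.24,0],0.0066],[[2.07,-2.24,0],0.0066],[[2.07,-2.24,0],0.0066],[[2.07,-2.24,0],0.0066],[[2.07,-2.24,0],0.0066],[[2.07,-2.24,0],0.0066],[[2.07,-2.24,0],0.0066],[[2.07,-2.24,0],0.0066],[[2.07,-2.24,0],0.0066],[[2.07,-2.24,0],0.0066],[[2.07,-2.24,0],0.0066],[[2.07,-2.24,0],0.0066],[[2.07,-2.24,0],0.0066],[[0,0,0],0],[[0,0,0],0]]' 0.6 20
python3 - <<'E'
from h import *
print(ctrl.get_obs()['ee_pos'],ctrl.get_obs()['eef_rot'])
c=cap('side');save(c,'s2.png',(180,150,340,280),4.5)
E
```

```text
time_s: 1.77
ee_pos: [0.5634, 0.1117, 0.1668]
eef_rot: [-3.141, -0.001, 2.905]
force: [-0.0, 1.0, -0.0]
grip_width: 0.0563
grip_force: 0.0
[0.56338558 0.11172277 0.16676872] [-3.14115189e+00 -1.19288762e-03  2.90454996e+00]
```

View pics/s2.png

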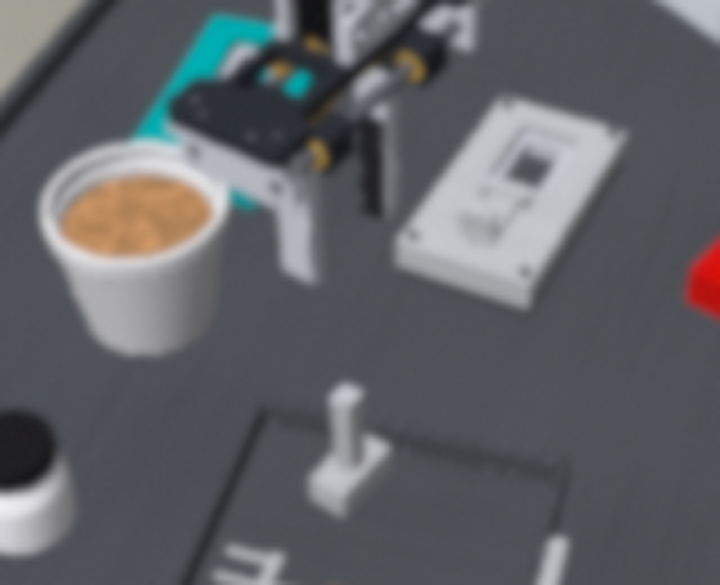

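Tips are at crop (300,280) and (372,215), straddling the line above the peg's tip at (346,388). I'll descend and grip.

```bash
python3 -m pendant '[[[0,0.05,-1.6],0],[[0,0.05,-1.6],0],[[0,0,-1.6],0],[[0,0,-1.6],0],[[0,0,-1.6],0],[[0,0,-1.6],0],[[0,0,-1.5],0],[[0,0,-1.5],0],[[0,0,0],0],[[0,0,0],0]]' 0.6 20
python3 -m pendant '[[[0,0,0],0],[[0,0,0],0],[[0,0,0],0],[[0,0,0],0],[[0,0,0],0],[[0,0,0],0],[[0,0,0],0],[[0,0,0],0]]' 0 25
python3 - <<'E'
from h import *
c=cap('side');save(c,'s3.png',(200,180,320,280),6)
E
```

```text
time_s: 2.65
ee_pos: [0.5624, 0.1145, 0.0416]
eef_rot: [-3.141, -0.001, 2.908]
force: [0.3, 0.9, 1.2]
grip_width: 0.0563
grip_force: 0.0
time_s: 3.32
ee_pos: [0.5632, 0.1136, 0.0416]
eef_rot: [-3.142, 0.0, 2.907]
force: [0.3, -1.4, -0.0]
grip_width: 0.0136
grip_force: 24.9
```

View pics/s3.png

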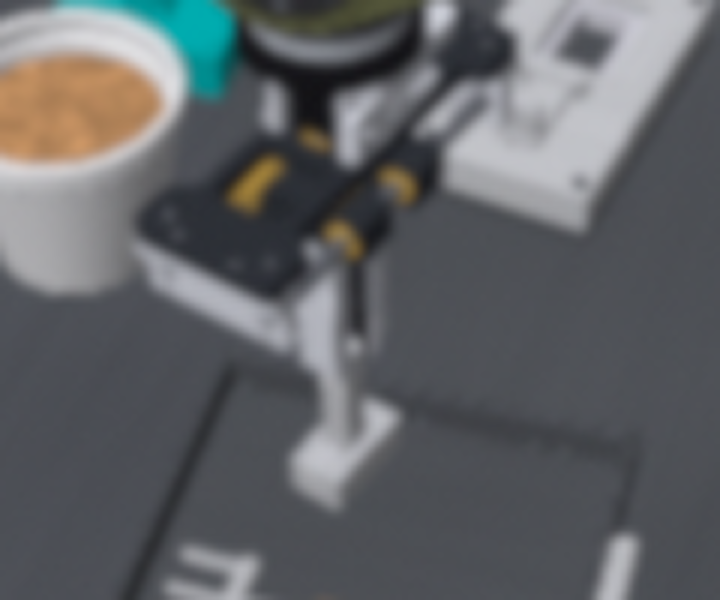

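Gripped, 13.6 mm wide, with the foot clear below the fingers. I'll lift and carry it over the holder.

```bash
python3 -m pendant '[[[0,0,0.5],0],[[0,0,1],0],[[0,0,1.5],0],[[0,0,1.5],0],[[0,0,1.5],0],[[0,0,1.5],0],[[0,0,1.0],0],[[0,0,0.5],0],[[0,0,0],0],[[0,0,0],0]]' 0 40
python3 -m pendant '[[[-0.1,-1,0],0.01],[[-0.1,-1.8,0],0.01],[[-0.13,-2,0],0.01],[[-0.13,-2,0],0.01],[[-0.13,-2,0],0.01],[[-0.13,-2,0],0.01],[[-0.13,-2,0],0.01],[[-0.13,-2,0],0.01],[[-0.13,-2,0],0.01],[[-0.13,-2,0],0.01],[[-0.13,-2,0],0.01],[[-0.13,-2,0],0.01],[[-0.13,-2,0],0.01],[[-0.13,-2,0],0.005],[[-0.13,-2,0],0],[[-0.13,-1.5,0],0],[[-0.1,-0.6,0],0],[[0,0,0],0],[[0,0,0],0],[[0,0,0],0]]'
python3 - <<'E'
from h import *
print(ctrl.get_obs()['force'],ctrl.get_obs()['moment'])
c=cap('side');save(c,'s4.png',(235,110,355,210),6)
import pickle;pickle.dump(c,open('c4.pkl','wb'))
E
```

```text
time_s: 4.2
ee_pos: [0.5629, 0.1137, 0.1312]
eef_rot: [-3.141, -0.0, 2.907]
force: [-0.3, -0.1, -1.8]
grip_width: 0.0135
grip_force: 39.9
time_s: 5.87
ee_pos: [0.542, -0.1944, 0.1312]
eef_rot: [3.141, -0.001, 3.042]
force: [0.2, 0.2, -1.7]
grip_width: 0.0134
grip_force: 39.9
[ 0.24303182  0.17358466 -1.66807976] [ 0.07009435  0.02685482 -0.03244103]
```

View pics/s4.png

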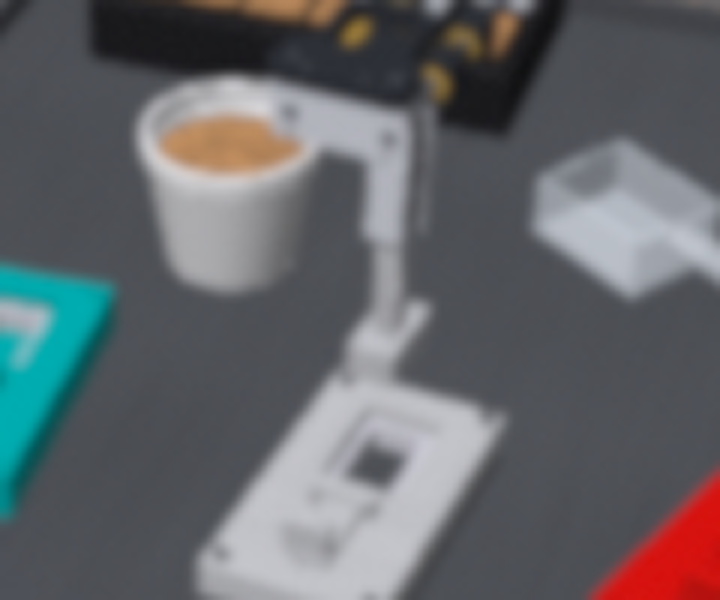

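The peg is held upright over the holder: shank at crop (387,285), foot at (385,340), hole at (378,465). I'll check the grip offset by projection, then lower it to just above the recess floor.

```bash
python3 - <<'E'
from h import *
import pickle
c=pickle.load(open('c4.pkl','rb')); f=lambda p:(round((proj(c,p)[0]-235)*6+3),round((proj(c,p)[1]-110)*6+3))
o=np.array([.542,-.1944]);a=np.radians(-5.7);X=np.array([np.cos(a),np.sin(a)]);Y=np.array([-X[1],X[0]])
print('shank',f([*o,.122]),'dx1cm',f([*(o+.01*X),.122]))
for i,j in((-1,1),(1,1),(1,-1),(-1,-1)): print(i,j,[f([*(o+.013*i*X+.024*j*Y),z]) for z in(.1136,.0936)])
h=np.array([.5433,-.196])
print('hole',[f([*(h+.0145*i*X+.0255*j*Y),.022]) for i,j in((-1,1),(1,1),(1,-1),(-1,-1))])
g=c['color'][155:163,290:310].mean(2).round().astype(int);print(g)
E
```

```text
shank (394, 314) dx1cm (376, 309)
-1 1 [(399, 359), (397, 390)]
1 1 [(352, 346), (351, 376)]
1 -1 [(389, 295), (387, 326)]
-1 -1 [(434, 308), (432, 339)]
hole [(390, 494), (341, 479), (378, 425), (426, 440)]
[[ 82  83  82  82  81  84  98 127 152 160 157 138 108  88  83  81  82  81
   81  81]
 [ 83  82  81  81  81  85 100 127 152 160 157 139 110  88  83  81  81  82
   82  81]
 [ 82  81  81  81  82  86 101 129 152 160 158 141 110  89  83  81  81  82
   82  82]
 [ 82  81  81  81  82  86 103 130 152 160 156 138 111  92  87  84  83  81
   81  82]
 [ 82  81  81  81  82  86 104 131 152 158 153 135 115 109 106  99  92  85
   82  81]
 [ 81  81  81  81  82  88 107 134 153 156 148 133 127 136 139 130 111  92
   83  82]
 [ 81  81  81  81  84  95 117 141 155 156 146 135 140 160 167 153 126  97
   83  82]
 [ 80  80  82  83  91 111 135 153 159 157 146 137 149 171 175 155 123  94
   83  81]]
```

```bash
python3 -m pendant '[[[0.02,-0.02,-0.5],0],[[0.02,-0.02,-0.8],0],[[0.02,-0.02,-0.8],0],[[0.02,-0.02,-0.8],0],[[0.02,-0.03,-0.8],0],[[0.02,-0.03,-0.8],0],[[0.01,-0.02,-0.7],0],[[0,0,-0.6],0],[[0,0,-0.4],0],[[0,0,-0.3],0],[[0,0,0],0],[[0,0,0],0]]'
```

```text
time_s: 6.92
ee_pos: [0.5433, -0.1969, 0.0667]
eef_rot: [-3.142, 0.0, 3.042]
force: [0.6, 0.0, -2.6]
grip_width: 0.0135
grip_force: 39.9
```

```bash
python3 -m pendant '[[[0,0.0,-0.1],0],[[0,0,-0.1],0],[[0,0,-0.1],0],[[0,0,-0.1],0],[[0,0,-0.1],0],[[0,0,-0.05],0],[[0,0,-0.05],0],[[0,0,0],0]]'
python3 -m pendant '[[[0,0,-0.05],0],[[0,0,-0.05],0],[[0,0,0],0],[[0,0,0],0]]'
```

```text
time_s: 7.58
ee_pos: [0.5432, -0.1968, 0.0605]
eef_rot: [3.142, -0.0, 3.042]
force: [0.8, 0.4, -2.3]
grip_width: 0.0131
grip_force: 39.9
time_s: 7.92
ee_pos: [0.5432, -0.1968, 0.0595]
eef_rot: [3.142, -0.0, 3.042]
force: [-0.4, 0.2, -2.5]
grip_width: 0.0135
grip_force: 39.9
```

```bash
python3 -m pendant '[[[0,0,-0.05],0],[[0,0,0],0],[[0,0,0],0]]'
python3 -m pendant '[[[0,0,-0.05],0],[[0,0,0],0],[[0,0,0],0]]'
```

```text
time_s: 8.17
ee_pos: [0.5433, -0.1969, 0.0591]
eef_rot: [-3.142, 0.0, 3.042]
force: [-0.2, -0.7, -2.5]
grip_width: 0.0134
grip_force: 39.9
time_s: 8.42
ee_pos: [0.5435, -0.1969, 0.0589]
eef_rot: [-3.141, 0.001, 3.042]
force: [0.3, 0.9, 1.4]
grip_width: 0.0136
grip_force: 40.0
```

Contact on the recess floor at about 4 N. The moment will show which side carries the load.

```bash
python3 -m pendant '[[[0,0,-0.03],0],[[0,0,0],0],[[0,0,0],0]]'
python3 -c "
from h import *
o=ctrl.get_obs();print(o['force'],o['moment'])"
```

```text
time_s: 8.67
ee_pos: [0.5435, -0.1969, 0.0586]
eef_rot: [-3.142, 0.001, 3.042]
force: [-0.1, 1.5, 5.4]
grip_width: 0.0139
grip_force: 40.0
[-0.06810993  1.46270847  5.41037663] [ 0.39962843 -0.02095882  0.02526026]
```

Load sits on the foot's +y end, so the hole lies to -y. I'll shuffle that way.

```bash
python3 -m pendant '[[[0,-0.04,0],0],[[0,-0.04,0],0],[[0,-0.02,0],0],[[0,0,0],0]]'
python3 -c "
from h import *
o=ctrl.get_obs();print(o['force'],o['moment'])"
python3 -m pendant '[[[0,-0.04,0],0],[[0,-0.04,0],0],[[0,-0.02,0],0],[[0,0,0],0]]'
python3 -c "
from h import *
o=ctrl.get_obs();print(o['force'],o['moment'])"
```

```text
time_s: 9.0
ee_pos: [0.5436, -0.1977, 0.0588]
eef_rot: [3.141, 0.001, 3.042]
force: [-1.3, 3.8, 6.8]
grip_width: 0.0134
grip_force: 39.9
[-1.32285775  3.77579793  6.75451375] [ 0.8149389   0.00988997 -0.02963264]
time_s: 9.33
ee_pos: [0.5437, -0.1985, 0.0589]
eef_rot: [3.141, 0.001, 3.042]
force: [-0.5, 4.5, 8.2]
grip_width: 0.0129
grip_force: 40.0
[-0.54567264  4.53787393  8.1717425 ] [ 1.15869689 -0.00255926  0.03834027]
```

```bash
python3 -m pendant '[[[0,0.05,0.02],0],[[0,0.05,0],0],[[0,0.05,0],0],[[0,0.05,0],0],[[0,0.05,0],0],[[0,0,0],0]]'
python3 -m pendant '[[[0,0.05,0],0],[[0,0.05,0],0],[[0,0.03,0],0],[[0,0,0],0]]'
python3 -c "
from h import *
o=ctrl.get_obs();print(o['force'],o['moment'])"
```

```text
time_s: 9.83
ee_pos: [0.5433, -0.1964, 0.0586]
eef_rot: [-3.141, 0.0, 3.042]
force: [0.0, 1.3, 4.1]
grip_width: 0.0134
grip_force: 40.0
time_s: 10.17
ee_pos: [0.5432, -0.1953, 0.0584]
eef_rot: [-3.141, -0.0, 3.042]
force: [-0.2, -1.6, 2.9]
grip_width: 0.0133
grip_force: 40.2
[-0.21964144 -1.59034056  2.90155978] [-0.43754444  0.0177744   0.00725327]
```

```bash
python3 -m pendant '[[[0,0.05,0],0],[[0,0.05,0],0],[[0,0.03,0],0],[[0,0,0],0]]'
python3 -m pendant '[[[0,0.05,-0.01],0],[[0,0.05,0],0],[[0,0.03,0],0],[[0,0,0],0]]'
```

```text
time_s: 10.5
ee_pos: [0.5429, -0.1934, 0.0579]
eef_rot: [3.141, -0.001, 3.042]
force: [0.0, -0.7, -2.9]
grip_width: 0.0132
grip_force: 39.9
time_s: 10.83
ee_pos: [0.5431, -0.1924, 0.0582]
eef_rot: [-3.142, -0.0, 3.042]
force: [-0.2, -1.6, -2.3]
grip_width: 0.0129
grip_force: 40.0
```

Contact vanished near y=-0.1934, so the foot is over the hole. I'll back up 1 mm and lower.

```bash
python3 -m pendant '[[[0,-0.05,0],0],[[0,-0.03,0],0],[[0,0,-0.03],0],[[0,0,-0.03],0],[[0,0,0],0]]'
python3 -m pendant '[[[0,0,-0.04],0],[[0,0,-0.04],0],[[0,0,0],0],[[0,0,0],0]]'
python3 -c "
from h import *
o=ctrl.get_obs();print(o['force'],o['moment'])"
```

```text
time_s: 11.25
ee_pos: [0.5433, -0.1932, 0.0577]
eef_rot: [3.142, 0.0, 3.042]
force: [-0.0, 0.3, -1.3]
grip_width: 0.0134
grip_force: 39.9
time_s: 11.58
ee_pos: [0.5432, -0.1932, 0.0569]
eef_rot: [3.142, -0.0, 3.042]
force: [0.2, 0.3, -2.5]
grip_width: 0.0133
grip_force: 39.9
[ 0.22601797  0.28657009 -2.52169822] [ 0.02778587 -0.03069598 -0.04434304]
```

```bash
python3 -m pendant '[[[0,0,-0.05],0],[[0,0,-0.05],0],[[0,0,-0.05],0],[[0,0,0],0]]'
python3 -m pendant '[[[0,0,-0.05],0],[[0,0,-0.05],0],[[0,0,-0.05],0],[[0,0,-0.05],0],[[0,0,0],0]]'
```

```text
time_s: 11.92
ee_pos: [0.5432, -0.1933, 0.0553]
eef_rot: [3.142, -0.0, 3.042]
force: [-1.0, -0.8, -2.6]
grip_width: 0.0134
grip_force: 39.9
time_s: 12.33
ee_pos: [0.5432, -0.1933, 0.0533]
eef_rot: [3.142, -0.0, 3.042]
force: [0.2, 0.1, -1.0]
grip_width: 0.013
grip_force: 39.9
```

```bash
python3 -m pendant '[[[0,0,-0.05],0],[[0,0,-0.05],0],[[0,0,-0.05],0],[[0,0,-0.05],0],[[0,0,0],0]]'
python3 -m pendant '[[[0,0,-0.05],0],[[0,0,-0.05],0],[[0,0,-0.05],0],[[0,0,-0.05],0],[[0,0,-0.05],0],[[0,0,-0.05],0],[[0,0,0],0]]'
python3 -m pendant '[[[0,0,-0.05],0],[[0,0,-0.05],0],[[0,0,-0.05],0],[[0,0,0],0],[[0,0,0],0]]'
```

```text
time_s: 12.75
ee_pos: [0.5432, -0.1932, 0.0513]
eef_rot: [3.142, -0.0, 3.042]
force: [-0.3, -0.3, -2.2]
grip_width: 0.0134
grip_force: 39.9
time_s: 13.33
ee_pos: [0.5432, -0.1933, 0.0483]
eef_rot: [3.142, -0.0, 3.042]
force: [-0.1, -0.2, -1.9]
grip_width: 0.0132
grip_force: 39.9
time_s: 13.75
ee_pos: [0.5432, -0.1932, 0.0469]
eef_rot: [3.142, -0.0, 3.042]
force: [-0.1, -1.4, -3.0]
grip_width: 0.0129
grip_force: 39.9
```

```bash
python3 -m pendant '[[[0,0,-0.05],0],[[0,0,-0.04],0],[[0,0,-0.03],0],[[0,0,0],0]]'
python3 -m pendant '[[[0,0,-0.03],0],[[0,0,-0.03],0],[[0,0,0],0],[[0,0,0],0]]'
```

```text
time_s: 14.08
ee_pos: [0.5432, -0.1933, 0.0457]
eef_rot: [-3.142, 0.0, 3.042]
force: [-1.1, -0.5, -3.5]
grip_width: 0.0131
grip_force: 39.9
time_s: 14.42
ee_pos: [0.5435, -0.1935, 0.0456]
eef_rot: [-3.141, 0.001, 3.041]
force: [-0.4, -2.3, 3.7]
grip_width: 0.0136
grip_force: 40.0
```

Firm stop at z=0.0456, the expected home height, at about 6 N. I'll release, rise and look.

```bash
python3 -m pendant '[[[0,0,0],0],[[0,0,0],0],[[0,0,0],0],[[0,0,0],0],[[0,0,0],0]]' 0.4
python3 -m pendant '[[[0,0,1],0],[[0,0,1.5],0],[[0,0,1.5],0],[[0,0,1.5],0],[[0,0,1.5],0],[[0,0,1.5],0],[[0,0,1.5],0],[[0,0,1],0],[[0,0,0],0]]'
python3 - <<'E'
from h import *
a,b=cap('side'),cap('top')
x=cv2.resize(a['color'][140:220,250:340,::-1],(540,480),interpolation=cv2.INTER_CUBIC)
cv2.imwrite('pics/s5.png',x)
f=lambda p:(round((proj(a,p)[0]-250)*6+3),round((proj(a,p)[1]-140)*6+3))
o=np.array([.5435,-.1979]);A=np.radians(-5.7);X=np.array([np.cos(A),np.sin(A)]);Y=np.array([-X[1],X[0]])
print('tab',o+.1005*Y,'proj',f([*(o+.1005*Y),.058]),'pegtip',f([.5435,-.1935,.09]))
import pickle;pickle.dump((a,b),open('c5.pkl','wb'))
E
```

```text
time_s: 14.83
ee_pos: [0.5432, -0.1932, 0.045]
eef_rot: [3.141, -0.0, 3.042]
force: [0.4, 0.4, 0.3]
grip_width: 0.0373
grip_force: 0.0
time_s: 15.58
ee_pos: [0.5441, -0.1936, 0.1578]
eef_rot: [-3.14, 0.004, 3.042]
force: [-0.2, -0.5, 1.2]
grip_width: 0.0377
grip_force: 0.0
tab [ 0.55348163 -0.09789692] proj (221, 338) pegtip (298, 183)
```

View pics/s5.png

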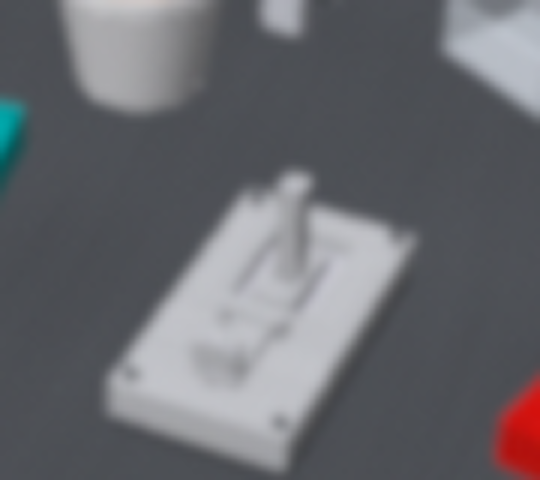

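The peg is home and upright, tip at (296,180) against a predicted (298,183). The tab is at (222,350), also as predicted. I'll close the fingers and go behind the tab.

```bash
python3 -m pendant '[[[0.12,1.2,0],0],[[0.12,1.2,0],0],[[0.12,1.2,0],0],[[0.12,1.2,0],0],[[0.12,1.2,0],0],[[0.12,1.2,0],0],[[0.12,1.2,0],0],[[0.12,1.2,0],0],[[0.12,1.2,0],0],[[0.12,1.2,0],0],[[0,0.1,0],0],[[0,0,0],0]]' 0 10
python3 -m pendant '[[[0,0,-1.2],0],[[0,0,-1.5],0],[[0,0,-1.5],0],[[0,0,-1.5],0],[[0,0,-1.5],0],[[0,0,-1.5],0],[[0,0,-1.3],0],[[0,0,-0.9],0],[[0,0,-0.7],0],[[0,0,-0.4],0],[[0,0,0],0],[[0,0,0],0]]'
python3 - <<'E'
from h import *
a=cap('side');save(a,'s6.png',(250,140,340,220),6)
E
```

```text
time_s: 16.68
ee_pos: [0.5554, -0.0716, 0.1552]
eef_rot: [-3.142, 0.0, 3.043]
force: [0.4, -0.1, -0.3]
grip_width: 0.0005
grip_force: 0.0
time_s: 17.68
ee_pos: [0.5555, -0.0724, 0.0356]
eef_rot: [-3.141, 0.0, 3.042]
force: [-0.3, -0.6, 0.6]
grip_width: 0.0008
grip_force: 0.0
```

View pics/s6.png

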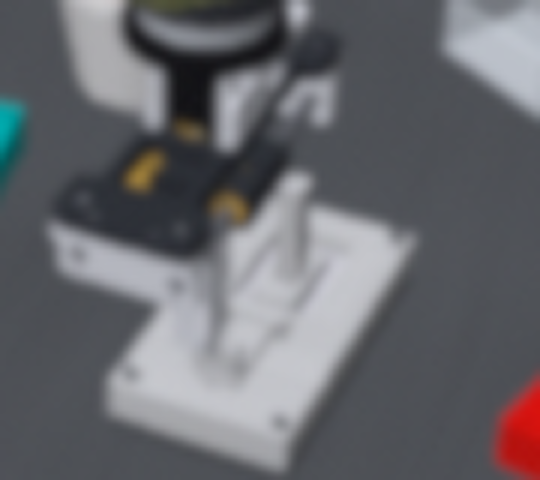

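The fingers are down behind the tab, ends at (210,370), with the tab to their right at (235,362). I'll push along holder -y.

```bash
python3 -m pendant '[[[0,0,0.25],0],[[-0.02,-0.2,0],0],[[-0.02,-0.2,0],0],[[-0.02,-0.2,0],0],[[-0.02,-0.2,0],0],[[0,0,0],0]]'
python3 -m pendant '[[[-0.02,-0.2,0],0],[[-0.02,-0.2,0],0],[[-0.02,-0.2,0],0],[[-0.02,-0.2,0],0],[[-0.02,-0.2,0],0],[[0,0,0],0]]'
```

```text
time_s: 18.23
ee_pos: [0.5544, -0.0807, 0.0377]
eef_rot: [-3.142, 0.0, 3.041]
force: [1.2, -0.2, 0.1]
grip_width: 0.0002
grip_force: 0.0
time_s: 18.73
ee_pos: [0.5534, -0.0907, 0.0376]
eef_rot: [-3.142, 0.0, 3.041]
force: [-0.8, 0.1, 0.0]
grip_width: 0.0005
grip_force: 0.0
```

```bash
python3 -m pendant '[[[-0.02,-0.2,0],0],[[-0.02,-0.2,0],0],[[0,0,0],0]]'
python3 - <<'E'
from h import *
o=ctrl.get_obs();print(o['force'],o['moment'])
a=cap('side');save(a,'s7.png',(265,165,325,210),10)
E
```

```text
time_s: 18.98
ee_pos: [0.553, -0.0946, 0.0376]
eef_rot: [-3.142, 0.0, 3.041]
force: [0.2, -0.9, 0.5]
grip_width: 0.0009
grip_force: 0.0
[ 0.24727558 -0.90879414  0.48584176] [-0.00281022 -0.02613355 -0.02187464]
```

View pics/s7.png

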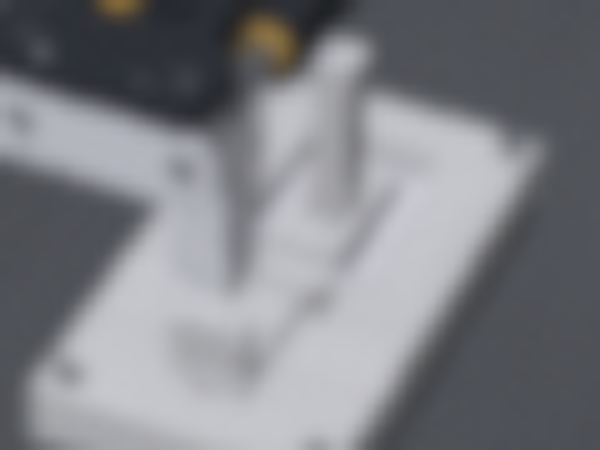

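The fingers at (210,290) appear to be on the recess side of the tab blob at (215,350). I'll measure before moving on.

```bash
python3 - <<'E'
from h import *
import pickle
a=cap('side'); f=lambda p:np.round([(proj(a,p)[0]-265)*10,(proj(a,p)[1]-165)*10])
print('tcp proj',f([.553,-.0946,.0376]))
o=np.array([.5435,-.1979]);A=np.radians(-5.7);X=np.array([np.cos(A),np.sin(A)]);Y=np.array([-X[1],X[0]])
P=lambda x,y,z:f([*(o+x*X+y*Y),z])
for n,y in(('tab100',.1005),('tab84',.085),('tab70',.0705)):print(n,[P(s*.012,y+t*.004,z).tolist() for z in(.03,.058) for s,t in((-1,1),(1,1))])
print('holder end',P(-.05,.125,.03),P(.05,.125,.03),'strap',P(-.02,.053,.042),P(.02,.053,.042))
b=pickle.load(open('c5.pkl','rb'))[0]
x1=cv2.cvtColor(b['color'],6)[165:210,265:325];x2=cv2.cvtColor(a['color'],6)[165:210,265:325]
k=lambda x:cv2.resize(cv2.normalize(x,None,0,255,cv2.NORM_MINMAX),None,fx=6.5,fy=10,interpolation=cv2.INTER_CUBIC)
c=cv2.createCLAHE(4,(3,3))
cv2.imwrite('pics/s8.png',np.hstack([c.apply(k(x1)),c.apply(k(x2))]))
E
```

```text
tcp proj [209. 365.]
tab100 [[241.0, 395.0], [170.0, 372.0], [243.0, 328.0], [171.0, 305.0]]
tab84 [[261.0, 365.0], [191.0, 342.0], [264.0, 297.0], [192.0, 275.0]]
tab70 [[280.0, 337.0], [210.0, 314.0], [283.0, 269.0], [212.0, 247.0]]
holder end [328. 475.] [ 31. 377.] strap [332. 274.] [216. 238.]
```

View pics/s8.png

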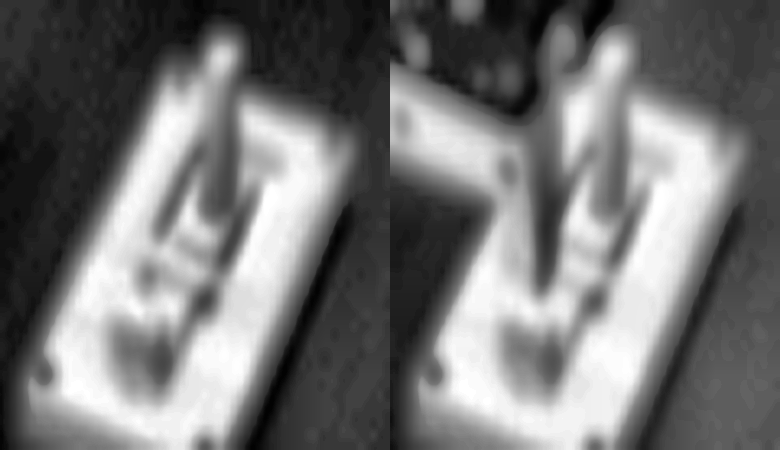

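```bash
python3 - <<'E'
from h import *
import pickle
c=pickle.load(open('c4.pkl','rb'))
# s2: open tips, TCP .5634 .1117 .1668 ; tool y axis yaw 2.905
y=np.array([-np.sin(2.905-np.pi),np.cos(2.905-np.pi),0])
for w in(.028,.040):
  for s in(1,-1):
    p=np.array([.5634,.1117,.1668])+s*w*y; u,v=proj(c,p); print('s2',w,s,round((u-180)*4.5),round((v-150)*4.5))
# s5/s7: panel column of the fingers now
a=cap('side')
for z in(.0376,.058,.07,.08): print(z,[round(float(q)) for q in (np.array(proj(a,[.553,-.0946+.0125,z]))-[265,165])*10])
save(a,'s9.png')
print(cv2.cvtColor(a['color'],6)[188:206,278:296])
E
```

```text
s2 0.028 1 314 323
s2 0.028 -1 373 264
s2 0.04 1 301 336
s2 0.04 -1 385 252
0.0376 [196, 391]
0.058 [197, 342]
0.07 [198, 312]
0.08 [199, 287]
[[128 160 183 190 187 184 183 182 175 155 132 132 152 176 188 192 194 195]
 [154 178 191 192 187 184 183 183 177 157 135 134 154 176 185 188 189 190]
 [176 191 195 193 187 183 183 183 179 160 138 138 159 181 189 189 188 187]
 [191 198 198 194 188 183 183 183 179 162 141 145 166 185 192 193 193 191]
 [197 199 200 196 191 188 186 184 178 162 148 156 174 185 190 192 193 193]
 [199 199 199 197 195 194 192 188 180 167 159 169 183 189 189 189 188 185]
 [199 199 198 198 197 197 196 195 188 179 176 184 192 194 193 190 181 173]
 [199 199 198 197 197 198 198 199 197 192 190 194 197 198 196 189 177 167]
 [198 198 197 195 193 193 194 197 198 196 195 194 195 196 194 184 175 172]
 [197 197 195 189 183 180 182 186 189 190 190 187 186 191 188 179 178 185]
 [197 196 193 186 178 171 171 174 176 179 180 175 175 181 180 178 185 193]
 [198 197 195 187 176 170 168 168 169 170 169 163 165 174 176 182 192 198]
 [198 198 195 188 179 171 169 168 168 166 162 155 156 168 178 189 197 199]
 [199 198 196 191 183 175 172 172 171 167 160 152 153 167 182 193 197 199]
 [199 199 198 195 189 183 178 176 176 172 167 159 161 176 190 195 197 198]
 [199 200 199 197 195 189 182 180 179 179 174 169 174 186 195 197 197 197]
 [200 200 199 199 197 195 189 187 187 185 182 180 185 193 197 198 198 198]
 [199 199 200 199 199 198 196 195 195 194 192 192 194 197 198 198 198 198]]
```

The tip's image position and the lack of contact agree: the visible fingertips end about 40 mm above the reported TCP, so they passed over the tab. I'll back off and lower them behind the tab, watching force.

```bash
python3 -m pendant '[[[0.05,0.5,0],0],[[0.05,0.5,0],0],[[0.05,0.5,0],0],[[0.05,0.5,0],0],[[0.05,0.5,0],0],[[0,0,-0.2],0],[[0,0,-0.2],0],[[0,0,-0.2],0],[[0,0,0],0]]'
python3 -m pendant '[[[0,0,-0.15],0],[[0,0,-0.15],0],[[0,0,0],0],[[0,0,0],0]]'
```

```text
time_s: 19.88
ee_pos: [0.5553, -0.0694, 0.0311]
eef_rot: [3.142, -0.001, 3.041]
force: [-0.4, 0.5, 0.1]
grip_width: 0.0008
grip_force: 0.0
time_s: 20.22
ee_pos: [0.5555, -0.0694, 0.0285]
eef_rot: [3.142, -0.0, 3.041]
force: [0.4, 1.0, 0.9]
grip_width: 0.0006
grip_force: 0.0
```

```bash
python3 -m pendant '[[[0,0,-0.3],0],[[0,0,-0.3],0],[[0,0,-0.3],0],[[0,0,0],0],[[0,0,0],0]]'
python3 - <<'E'
from h import *
import pickle
b=pickle.load(open('c5.pkl','rb'))
for i,n in enumerate(('side','top')):
    a=cap(n); d=cv2.absdiff(a['color'],b[i]['color']).max(2)
    p=ctrl.get_obs()['ee_pos'];u,v=proj(a,p);print(n,'tcp px',u,v)
    if i==0:
        r=d[180:212,270:300]; 
        for k in range(180,212):print(k,''.join('#' if q>25 else '.' for q in d[k,265:310]))
        for z in(0,.02,.04,.05,.06): print(z,np.round(proj(a,[p[0],p[1]+.0125,p[2]+z]),1))
E
```

```text
time_s: 20.63
ee_pos: [0.5554, -0.0693, 0.0194]
eef_rot: [3.142, -0.001, 3.042]
force: [0.5, 0.9, 0.2]
grip_width: 0.0005
grip_force: 0.0
side tcp px 282.34931531561415 210.89140171906504
180 .############################................
181 .###########################.................
182 .###########################.................
183 ..######...##..############..................
184 .....###...##..#########.....................
185 ###........############......................
186 ######.....############......................
187 #########....##########......................
188 ############.##########......................
189 #############.#########......................
190 #############.#########......................
191 ############.##########......................
192 ###########..#########.......................
193 .##########..#########.......................
194 ....######...##########......................
195 .................######......................
196 ..................#####......................
197 ...................####......................
198 ...................###.......................
199 ...................###.......................
200 ...................##........................
201 ...................##........................
202 ...................##........................
203 .............................................
204 .............................................
205 .............................................
206 .............................................
207 .............................................
208 .............................................
209 .............................................
210 .............................................
211 .............................................
0 [281.  213.6]
0.02 [281.1 208.8]
0.04 [281.2 204. ]
0.05 [281.2 201.5]
0.06 [281.3 199. ]
top tcp px 289.56683551959384 207.32986747601163
```

The dark finger edge ends at row 202.5, so the true tip is about 44 mm above the reported TCP, still above the tab. I'll lower another 22 mm, carefully.

```bash
python3 -m pendant '[[[0,0,-0.3],0],[[0,0,-0.3],0],[[0,0,-0.3],0],[[0,0,-0.3],0],[[0,0,0],0],[[0,0,0],0]]'
python3 -m pendant '[[[0,0,-0.2],0],[[0,0,-0.2],0],[[0,0,-0.2],0],[[0,0,-0.2],0],[[0,0,-0.2],0],[[0,0,0],0],[[0,0,0],0]]'
```

```text
time_s: 21.23
ee_pos: [0.5554, -0.0692, 0.0074]
eef_rot: [3.142, -0.0, 3.042]
force: [-0.5, -0.4, 1.2]
grip_width: 0.0004
grip_force: 0.0
time_s: 21.82
ee_pos: [0.5555, -0.0692, -0.0025]
eef_rot: [3.142, -0.0, 3.042]
force: [-0.4, -0.5, 0.8]
grip_width: 0.0006
grip_force: 0.0
```

```bash
python3 -m pendant '[[[-0.03,-0.3,0],0],[[-0.03,-0.3,0],0],[[-0.02,-0.2,0],0],[[0,0,0],0]]'
python3 -m pendant '[[[-0.02,-0.2,0],0],[[-0.02,-0.2,0],0],[[-0.02,-0.2,0],0],[[0,0,0],0]]'
```

```text
time_s: 22.15
ee_pos: [0.5547, -0.0778, -0.0023]
eef_rot: [-3.142, 0.0, 3.041]
force: [0.3, 0.5, 0.4]
grip_width: 0.0003
grip_force: 0.0
time_s: 22.48
ee_pos: [0.5541, -0.0835, -0.0024]
eef_rot: [3.141, 0.0, 3.041]
force: [0.3, 0.6, 0.5]
grip_width: 0.0004
grip_force: 0.0
```

```bash
python3 -m pendant '[[[-0.02,-0.2,0],0],[[-0.02,-0.2,0],0],[[-0.02,-0.2,0],0],[[0,0,0],0]]'
python3 -m pendant '[[[-0.02,-0.2,0],0],[[-0.02,-0.2,0],0],[[-0.02,-0.2,0],0],[[0,0,0],0]]'
python3 - <<'E'
from h import *
import pickle
b=pickle.load(open('c5.pkl','rb'))
a=cap('side'); d=cv2.absdiff(a['color'],b[0]['color']).max(2)
p=ctrl.get_obs()['ee_pos']
for k in range(180,212):print(k,''.join('#' if q>25 else '.' for q in d[k,265:310]))
for z in(.04,.05): print(z,np.round(proj(a,[p[0],p[1]+.0125,p[2]+z]),1))
E
```

```text
time_s: 22.82
ee_pos: [0.5535, -0.0896, -0.0023]
eef_rot: [-3.141, -0.0, 3.041]
force: [-0.1, 0.2, 0.0]
grip_width: 0.0003
grip_force: 0.1
time_s: 23.15
ee_pos: [0.5529, -0.0957, -0.0024]
eef_rot: [-3.141, -0.0, 3.041]
force: [0.6, -0.5, -0.0]
grip_width: 0.0003
grip_force: 0.0
180 .....############################............
181 ##....##########################.............
182 .#....#########################..............
183 ......#########################..............
184 ###.....#####..#############.................
185 ######.....##.############...................
186 #########....#############...................
187 ############..############...................
188 #############.############...................
189 #############..###########...................
190 #############...##########...................
191 ############.....#########...................
192 ..##########....##########...................
193 ....#######.....##########...................
194 ........#........#########...................
195 ....................#######..................
196 ......................#####..................
197 .......................#####.................
198 .......................####..................
199 .............................................
200 .............................................
201 .............................................
202 .............................................
203 .............................................
204 .............................................
205 .............................................
206 .............................................
207 .............................................
208 .............................................
209 .............................................
210 .............................................
211 .............................................
0.04 [284.7 203.9]
0.05 [284.8 201.5]
```

```bash
python3 - <<'E'
from h import *
import pickle
b=pickle.load(open('c5.pkl','rb'))[0]
a=cap('side')
for c in(b,a):
    g=cv2.cvtColor(c['color'],6)
    for k in range(186,208):print(k,' '.join('%3d'%q for q in g[k,276:300]))
    print()
g0=cv2.cvtColor(b['color'],6);t=cv2.cvtColor(pickle.load(open('c5.pkl','rb'))[1]['color'],6)
T=pickle.load(open('c5.pkl','rb'))[1]
o=np.array([.5435,-.1979]);A=np.radians(-5.7);X=np.array([np.cos(A),np.sin(A)]);Y=np.array([-X[1],X[0]])
for y in(.04,.053,.0705,.1005,.125): print(y,'top px face/tab',np.round(proj(T,[*(o+y*Y),.03]),1),np.round(proj(T,[*(o+y*Y),.058]),1))
for k in range(198,222):print(k,' '.join('%3d'%q for q in t[k,284:320]))
E
```

```text
186  81  82  90 114 145 173 189 194 195 195 193 191 187 176 165 169 183 193 193 186 177 170 166 165
187  81  87 105 136 167 185 193 195 195 194 192 190 182 172 170 180 189 193 193 190 187 182 178 174
188  85  98 126 158 181 191 193 195 194 193 192 190 183 176 179 187 188 189 190 191 191 188 183 174
189  94 119 151 176 189 193 194 194 193 193 192 191 188 186 189 189 186 185 186 187 187 185 179 165
190 114 146 173 188 194 194 194 193 192 191 189 188 188 190 192 191 189 187 185 183 182 179 170 157
191 138 169 188 194 196 195 194 193 192 189 184 179 181 185 187 190 190 190 190 187 184 179 169 164
192 159 183 194 196 196 196 195 195 194 188 179 171 173 181 184 186 188 189 190 189 186 180 176 177
193 176 191 195 196 195 195 195 194 194 189 181 176 178 185 186 186 186 186 185 182 177 173 176 184
194 188 194 196 196 195 194 194 195 194 193 188 184 187 190 192 191 190 186 179 170 162 162 174 186
195 193 195 196 195 195 194 194 194 195 196 194 192 192 193 194 195 192 186 174 163 158 164 177 188
196 193 194 194 195 194 191 189 189 190 193 195 192 192 191 191 193 190 181 171 169 171 176 185 191

[... 6404 characters left out ...]
 215 214 216 216 215 213 214 214 213 212 213 215 214 197 147  90  75  87  95  98 101 102 102 103 103 104 106
218  94  93  93  95 121 172 206 214 215 215 215 216 216 215 213 213 215 214 212 215 216 216 202 157 100  83  92  97 100 101 101 103 103 104 104 107
219  93  93  93  98 125 174 203 204 203 208 214 216 216 215 213 214 215 214 212 214 216 217 206 165 110  93  97 100 101 102 103 103 104 104 105 107
220  93  95  94  98 129 173 188 170 161 185 208 215 216 214 213 214 215 214 213 214 217 216 205 166 117  99 100 101 102 102 103 103 104 105 105 107
221  95  94  94 102 136 177 182 152 136 170 203 214 216 215 213 214 215 214 213 215 217 212 192 151 112 101 101 102 104 104 103 103 105 106 106 106
```

The finger now covers the tab's face, tip at row 203, so it is in front of the tab at the right height. I'll keep pushing.

```bash
python3 -m pendant '[[[-0.02,-0.2,0],0],[[-0.02,-0.2,0],0],[[-0.02,-0.2,0],0],[[0,0,0],0]]'
python3 -m pendant '[[[-0.02,-0.2,0],0],[[-0.02,-0.2,0],0],[[-0.02,-0.2,0],0],[[0,0,0],0]]'
python3 -m pendant '[[[-0.02,-0.2,0],0],[[-0.02,-0.2,0],0],[[-0.02,-0.2,0],0],[[0,0,0],0]]'
python3 - <<'E'
from h import *
a=cap('side');g=cv2.cvtColor(a['color'],6)
for k in range(188,206):print(k,' '.join('%3d'%q for q in g[k,276:300]))
E
```

```text
time_s: 23.58
ee_pos: [0.5523, -0.1016, -0.0024]
eef_rot: [-3.142, -0.0, 3.041]
force: [0.4, -0.2, -0.6]
grip_width: 0.0006
grip_force: 0.1
time_s: 23.92
ee_pos: [0.5517, -0.1077, -0.0024]
eef_rot: [-3.141, -0.0, 3.041]
force: [-0.3, -0.2, -0.1]
grip_width: 0.0001
grip_force: 0.0
time_s: 24.25
ee_pos: [0.5515, -0.1093, -0.0023]
eef_rot: [3.136, -0.0, 3.042]
force: [2.8, 32.3, 5.0]
grip_width: 0.0003
grip_force: 16.3
188 183 184 185 185 185 184 182 172 162 161 166 162 142 121 117 129 151 178 194 199 199 196 186 166
189 175 182 185 185 185 184 180 166 148 146 161 168 155 131 120 129 152 180 195 199 199 193 176 151
190 163 179 186 187 187 185 181 169 153 149 163 171 161 139 125 131 154 180 194 198 197 188 166 148
191 155 181 192 192 191 190 186 178 167 165 172 176 167 149 132 134 153 175 189 196 194 182 165 160
192 165 189 197 197 197 194 191 185 177 174 178 179 174 159 138 133 147 166 179 189 189 181 174 177
193 180 195 199 199 198 198 195 190 184 180 181 180 177 163 141 131 138 152 167 178 179 175 177 187
194 191 199 200 199 199 198 197 193 187 184 183 182 178 166 141 129 132 143 155 
[... 419 characters left out ...]

199 199 198 198 198 197 197 196 196 194 189 187 185 175 160 152 161 172 182 193 198 199 200 200 200
200 199 199 199 198 198 198 197 197 195 192 191 190 183 172 170 180 188 193 198 200 200 200 200 200
201 200 200 200 199 198 198 198 197 197 196 195 195 192 188 187 192 196 197 198 199 200 200 200 200
202 201 200 200 199 199 199 198 198 198 198 197 197 196 196 196 196 197 198 198 198 198 199 199 200
203 201 201 200 200 199 199 199 199 199 199 198 198 198 198 198 198 198 198 198 199 198 198 198 198
204 200 201 201 201 200 200 200 200 200 199 199 199 199 198 198 198 198 198 198 199 199 199 198 198
205 196 198 199 200 200 200 200 200 199 200 200 200 199 199 199 199 198 199 198 198 199 198 198 198
```

32 N: a hard stop, at the finger position expected for full travel. I'll back off and measure the tab in the image.

```bash
python3 -m pendant '[[[0.05,0.5,0],0],[[0.1,1,0],0],[[0.1,1,0],0],[[0.1,1,0],0],[[0.05,0.7,0],0],[[0,0,2],0],[[0,0,3],0],[[0,0,3],0],[[0,0,3],0],[[0.1,2,2],0],[[0.1,3,1],0],[[0,3,0],0],[[0,3,0],0],[[0,3,0],0],[[0,2,0],0],[[0,0,0],0]]'
python3 - <<'E'
from h import *
import pickle
a=cap('side');g=cv2.cvtColor(a['color'],6);b=pickle.load(open('c5.pkl','rb'))
for k in range(184,206):print(k,' '.join('%3d'%q for q in g[k,276:302]))
d=cv2.absdiff(g,cv2.cvtColor(b[0]['color'],6))
for k in range(165,212):print(k,''.join('#' if q>10 else '.' for q in d[k,265:320]))
E
```

```text
time_s: 25.63
ee_pos: [0.5568, 0.0922, 0.1376]
eef_rot: [3.141, 0.0, 3.045]
force: [0.4, -0.9, 0.3]
grip_width: 0.0006
grip_force: 0.0
184  81  81  82  86 102 131 163 184 193 197 196 195 193 189 181 167 164 176 186 184 174 166 161 152 151 166
185  81  81  84  96 122 155 181 192 196 197 196 194 191 184 171 164 172 185 190 187 179 173 167 159 158 164
186  81  83  91 114 147 174 190 195 197 196 195 193 188 177 167 171 183 192 194 191 188 184 180 172 164 159
187  82  87 106 137 168 186 194 196 196 195 193 192 184 173 171 182 193 195 196 195 195 193 189 177 162 153
188  86  99 127 159 183 193 195 195 195 195 194 191 184 176 179 190 196 196 196 196 196 194 185 166 147 152
189  95 120 152 177 190 195 195 195 195 194 193 191 188 185 187 189 192 193 194 196 196 191 174 150 142 163
190 115 147 174 190 195 196 195 194 194 192 190 189 189 188 187 187 187 186 188 194 194 185 164 145 155 178
191 139 170 189 196 197 196 195 195 193 190 185 181 181 183 185 187 184 178 181 190 191 180 163 158 173 190
192 161 185 195 198 198 197 196 196 194 189 181 173 171 172 176 179 177 171 175 186 187 179 171 175 1
[... 3530 characters left out ...]
..###########...........................
201 ##...............###########...........................
202 ##...............##########............................
203 ##................#########............................
204 ##.................#######.............................
205 ##.....................................................
206 ##.....................................................
207 ##.....................................................
208 #......................................................
209 #......................................................
210 .......................................................
211 .......................................................
```

The tab moved by (+3.6, -5.8) px, against (+4.0, -5.85) predicted for the full 30 mm. The peg's pixels are unchanged. I'm handing in.

```bash
python3 -c "
from station import ctrl
print(ctrl.hand_in())"
```

```text
the job is handed in; nothing more can be done
None
```

The peg is fully home and upright in the keyed hole and let go, the latch was pushed across to its stop (about 30 mm by camera measurement), and the job is handed in at about 26 s; no verdict was returned.

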